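Mount the drinks card and hold a spring clip open over its edge

TASK

Fit the drinks card's square socket fully down onto the square spindle of the marble stand, with the card running lengthwise along the oblong base, and let go of it. Then pick up the steel spring clip by its two levers, squeeze it wide open and bring the gaping jaws down around the middle of the card's top edge, the edge well inside between the jaws but the clip not touching the card. Finish while still holding the clip squeezed open there, so that I can slip tonight's specials under it; leave everything else on the sideboard where it is.

Things in the scene. Friction and masses are not known exactly. Their poses are not given: they have to be found in the camera images.
- card_mid (a point): Centre of the board of the drinks card, a loose 160 g piece standing upright. Board: bamboo, paper-faced on both sides, 8 mm thick (its x), 90 mm wide (y), 90 mm tall (z up); its top edge is 45 mm above this point. A square bamboo hub, 40 x 40 mm, 38 mm tall, sits under the board; its underside is 83 mm below this point. Pinch the board across its 8 mm.
- card_socket (a point): Middle of the underside of the card's hub, 83 mm below card_mid, at the mouth of its square bore: 16 mm across (2 mm wider than the spindle), sides along the card's x and y, 31 mm deep, slightly bevelled mouth.
- stand_top (a point): Middle of the top face of the fixed white marble stand, 18 mm above the sideboard. Base 66 mm (x) by 116 mm (y, lengthwise). From here a steel spindle rises 28 mm: square, 14 mm across, sides along x and y, bevelled tip. Card fully home: hub resting on the marble, so card_mid is 83 mm above this point, card y along stand y (either way round).
- clip_mid (a point): Middle of the loose 80 g steel spring clip, which starts standing upright on its closed jaws, levers up; 82 mm tall, 60 mm wide along y (the hinge pin, 2 mm above this point). It opens along x. The lips' undersides are 40 mm below this point (38 when open). Fully open, the lips are 27 mm apart; the jaws are hollow above: a card edge can stand 30 mm inside.
- clip_grip (a point): Where to grip the clip, between its levers, 30 mm above clip_mid. The two flat levers are 40 mm wide along y and flare upward; their outer faces are 50 mm apart at the top (11 mm above this point) and stand upright, 22 mm apart, when squeezed along x to the stop, which takes about 8 N a finger. Both jaws open together as the levers close.
- clip_jaw_a (a joint): Angle of one clip jaw: 0 closed, 0.33 rad fully open (stop). A spring closes it.
- clip_jaw_b (a joint): The same for the other jaw; both turn together.
- bottle_mid (a point): Bystander: middle of the empty green glass rum bottle, 275 mm tall, 74 mm across, standing.
- tumbler_a_mid (a point): Bystander: middle of a clear glass tumbler, 90 mm tall, 76 mm across.
- tumbler_b_mid (a point): Bystander: middle of the other clear tumbler, the same size.
- jigger_mid (a point): Bystander: middle of the stainless steel jigger (hourglass measure), 78 mm tall, 44 mm across.
- coaster: Bystander: underside centre of the white ceramic coaster, 94 mm across, 8 mm thick, lying flat.
- muddler_mid (a point): Bystander: the bamboo muddler lying flat along its x, about 190 mm long, 28 mm thick.
Things that resemble listed ones, but are neither listed nor needed, are in the scene too. Leave any orange or purple look-alike of the part that bears stand_top alone.

How it is judged (in metres and radians):
On the way, in this order (a step that is already met when the one before it is completed fails the run):
1. The card's hub is fully home on the spindle, lengthwise along the base, and the card is let go (horizontal distance between card_mid and stand_top below 0.006 m and z of card_mid in the frame of stand_top between 0.079 and 0.086 m and angle between the y axis of card_mid and the y axis of stand_top, either way round below 0.2 rad and angle between card_mid's own z axis and vertical below 0.08 rad and contact force between the fingers and card below 0.1 N), for 0.2 s.
2. The clip is lifted off the sideboard, squeezed open in the fingers (value of joint each of clip_jaw_a, clip_jaw_b above 0.22 rad and contact force between the fingers and clip above 2 N and height (world z) of clip_mid above 0.07 m), for 0.2 s.
At the end, for the whole second after the job is handed in: Card let go, home on the spindle (-4 to +3 mm high, 6 mm aside), lengthwise (0.2 rad). Clip in the fingers (2 N), jaws beyond 0.22 rad, within 8 mm of the card's mid-plane, 22 mm of its middle, edge 7 to 28 mm inside the jaws, square (0.2 rad), not touching the card. Bystanders within 30 mm (horizontal distance between card_mid and stand_top below 0.006 m and z of card_mid in the frame of stand_top between 0.079 and 0.086 m and angle between the y axis of card_mid and the y axis of stand_top, either way round below 0.2 rad and angle between card_mid's own z axis and vertical below 0.08 rad and x of clip_mid in the frame of card_mid between -0.008 and 0.008 m and y of clip_mid in the frame of card_mid between -0.022 and 0.022 m and z of clip_mid in the frame of card_mid between 0.055 and 0.077 m and angle between the y axis of clip_mid and the y axis of card_mid, either way round below 0.2 rad and angle between clip_mid's own z axis and vertical below 0.2 rad and value of joint each of clip_jaw_a, clip_jaw_b above 0.22 rad and contact force between the fingers and clip above 2 N and height (world z) of clip_mid above 0.14 m and contact force between each of clip, the fingers and card below 0.3 N and contact force between clip and stand below 0.1 N and linear speed of clip below 0.02 m/s and distance of each of bottle_mid, tumbler_a_mid, tumbler_b_mid, jigger_mid, muddler_mid, coaster from where it was at the start of the episode below 0.03 m); the arm keeps its last pose, push and grip.
It fails at once if A bystander is knocked over or shoved away (over 50 mm) (distance of any of bottle_mid, tumbler_a_mid, tumbler_b_mid, jigger_mid, muddler_mid, coaster from where it was at the start of the episode above 0.05 m or angle between any of bottle_mid, tumbler_a_mid, tumbler_b_mid, jigger_mid, muddler_mid, coaster's own z axis and vertical above 0.5 rad).
It also fails if it takes over 64 s, if anything falls off the work surface, if the arm or the gripper's body presses on something with over 40 N, if the wrist force passes 120 N, or if a joint passes its speed limit or range.

ROBOT

A 6-joint arm with a two-finger parallel gripper is mounted at the origin on the work surface. World frame = base frame: x ahead of the robot, y to its left, z up, the work surface at z = 0. Lengths are in m, angles in degrees, forces in N, time in s.
With the tool pointing down it reaches from about 0.275 to 1 m from the base axis. Payload 8.4 kg.
Tool frame: the origin (TCP) lies on the centre line of the jaws, within the pads' length; the fingertips stand 14 mm ahead of it and the grasp point (between the pads) lies 5 mm behind it; z points along the fingers, y is the direction in which the jaws open and shut (so a half turn about z gives the same grasp; the last joint's range is limited). The gripper opens to 85 mm and grips with 20 to 120 N. Pads are 22 mm wide; open, the fingers measure 114 mm over their backs; the gripper's body (76 mm by 85 mm) begins 54 mm behind the grasp point. The pads swing forward as they close: fully open they stand 13 mm farther back than shut.
Start: joints at [69.362, 20.225, 93.587, -0, 66.188, -0.138], TCP at [0.219, 0.585, 0.245] pointing down, gripper open.
Joint ranges: [-150.9, 150.9], [-52.94, 120.26], [3.33, 152.33], [-74.26, 254.26], [0, 154.13], [-172.89, 172.89]. Speed limits (degrees/s): [127.2, 127.2, 159.86, 180, 180, 180].

INTERFACE

Orientations are given as a 3x3 rotation matrix whose columns are the frame's x, y, z axes.
In Python, from cell import ctrl gives the robot as it stands.
- The arm moves only by the shell command python3 -m pendant 'ROWS' [OPENING] [FORCE]. ROWS is JSON, a list of rows, each a list of 2 entries, a list of its own where there are three numbers: the shift along the world's x, y, z in mm, then the turn about the world's z in degrees. In form: [[[x, y, z], yaw], ...]. A call has 1 to 8 rows; each row is the pose to reach, as a shift and turn from the pose commanded when the call began; what a row does not reach only later rows make up. A row lasts 1/10 s, in which the tool goes at most 50 mm and 8.59 degrees, less where a joint would pass 70% of its speed; a pose out of reach is approached as far as the arm can. A call with a gripper value outside its range is refused whole. OPENING is the opening, from 0 (shut) to 1 (fully open), set as the call begins (- or left out, the last holds). The fingers move at their own pace and stop on an object; FORCE is the grip in N (left out, the last holds). Time passes only in rows, so rows that repeat a pose let the fingers close. It gives the time, the measured TCP pose, the force and the opening at its end, in the units of the state.
- ctrl.observe(): the state, without advancing time (a new reading comes with each control period).
- ctrl.read_camera(name): name is "side" or "top" or "wrist"; returns the picture (400x640x3 uint8, red, green, blue); there is no depth.
- ctrl.get_calibration(name): a dict with "intrinsics" (3x3 intrinsics, pixels), "xyz" and "attitude" of the camera in the world. Camera axes: x right, y down, z forward; pixel columns grow to the right and rows downward; lengths in m; the calibration is good to about 2 mm. A picture is of the moment at which its call begins: read the wrist's pose just before it. get_calibration takes no time and is no camera call; for the wrist camera it gives the pose at the moment of the call.
- ctrl.sign_off(): hands the job in, once; it reports no verdict.
The state is a dict: "time": time; "joint_pos": joint angles; "joint_velocities": joint speeds; "effort": joint torques, N m; "position": TCP position; "orientation": TCP orientation; "wrist_force": force on the tool from outside, world axes, zero at the start; "moment": the same for the moment, N m; "finger_gap": opening from 0.0 (shut) to 1.0 (fully open).
Only numpy, scipy, OpenCV 4.12 (cv2) and the standard library are available. Lean on these libraries where they do the work, as an engineer would, in place of code of your own. Each camera call takes 0.05 s, during which the arm holds its last target. There are 200 camera calls.

## Working session

There is one attempt and no reset: what is moved stays moved. The work goes in short steps, Python scripts to look and compute and a shell command to move; the robot and the scene stay as the last step left them, time stands still between calls to the robot, and variables do not carry over. Pictures are saved under pics/ and viewed, about 8 in all and at most 12, crops included, and the job is handed in when it is done.

```bash
mkdir -p pics; ls; python3 - <<'E'
from cell import ctrl
import cv2,numpy as np
for n in("top","side"):
    im=ctrl.read_camera(n);cv2.imwrite(f"pics/{n}0.png",im[:,:,::-1])
    c=ctrl.get_calibration(n);print(n,np.round(c["intrinsics"],1).tolist(),np.round(c["xyz"],3),np.round(c["attitude"],3).tolist())
s=ctrl.observe();print(s["time"],np.round(s["orientation"],2).tolist())
E
```

```text
pics
top [[463.6, 0.0, 309.8], [0.0, 463.6, 204.6], [0.0, 0.0, 1.0]] [ 0.354 -0.002  1.346] [[-0.022, -0.985, 0.174], [-1.0, 0.021, -0.009], [0.005, -0.174, -0.985]]
side [[448.4, 0.0, 323.2], [0.0, 448.4, 204.2], [0.0, 0.0, 1.0]] [ 0.397 -0.899  0.921] [[0.982, -0.113, 0.148], [-0.186, -0.652, 0.735], [0.014, -0.75, -0.661]]
0.1 [[-0.94, 0.35, -0.0], [0.35, 0.94, -0.0], [0.0, -0.0, -1.0]]
```

View pics/top0.png

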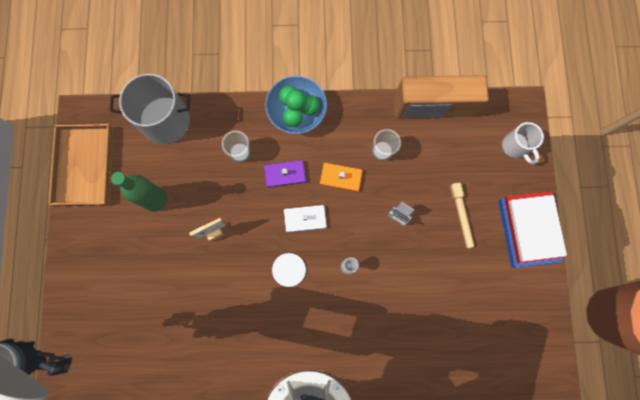

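View pics/side0.png

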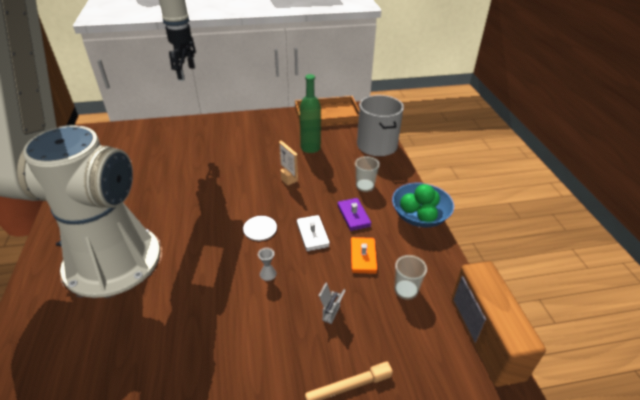

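Top view: the white stand is at about (305,218), the card at (208,229), the clip at (402,213), the coaster at (289,269) and the jigger at (350,265). Next I'll measure these and enlarge them.

```bash
cat > h.py <<'E'
from cell import ctrl
import cv2,numpy as np
def ray(n,px,c=None):
    c=c or ctrl.get_calibration(n);K=np.array(c["intrinsics"]);R=np.array(c["attitude"])
    p=np.atleast_2d(px).astype(float);d=np.c_[(p-K[:2,2])/[K[0,0],K[1,1]],np.ones(len(p))]@R.T
    return np.array(c["xyz"]),d
def onz(n,px,z,c=None):
    o,d=ray(n,px,c);return o+d*((z-o[2])/d[:,2])[:,None]
def proj(n,P,c=None):
    c=c or ctrl.get_calibration(n);q=(np.atleast_2d(P)-np.array(c["xyz"]))@np.array(c["attitude"]);K=np.array(c["intrinsics"])
    return q[:,:2]/q[:,2:]*[K[0,0],K[1,1]]+K[:2,2]
def tri(n1,p1,n2,p2):
    o1,d1=ray(n1,p1);o2,d2=ray(n2,p2);d1,d2=d1[0],d2[0]
    t=np.linalg.lstsq(np.c_[d1,-d2],o2-o1,rcond=None)[0];a,b=o1+t[0]*d1,o2+t[1]*d2
    return (a+b)/2,np.linalg.norm(a-b)
E
python3 - <<'E'
from h import *
t=cv2.imread("pics/top0.png");s=cv2.imread("pics/side0.png")
m=((t.min(2)>150)).astype(np.uint8);m[:,:270]=0;m[:,340:]=0;m[:190]=0;m[240:]=0
cs=max(cv2.findContours(m,0,2)[0],key=cv2.contourArea)
P=onz("top",cs[:,0,:],0.018)[:,:2].astype(np.float32)
(c,sz,a)=cv2.minAreaRect(P);print("stand",np.round(c,4),np.round(sz,4),a,np.round(cv2.boxPoints((c,sz,a)),4).tolist())
f=lambda im,x,y,w,k:cv2.resize(im[y:y+w*3//4,x:x+w],(400,300),interpolation=cv2.INTER_CUBIC)
M=np.vstack([np.hstack([f(t,178,202,60,0),f(t,372,190,60,0)]),np.hstack([f(s,255,138,70,0),f(s,298,278,70,0)])])
cv2.imwrite("pics/m.png",M)
E
```

```text
stand [0.5496 0.0021] [0.0684 0.1178] 4.66711950302124 [[0.510699987411499, 0.057999998331069946], [0.5202999711036682, -0.05939999967813492], [0.5885000228881836, -0.05380000174045563], [0.5788999795913696, 0.06360000371932983]]
```

View pics/m.png

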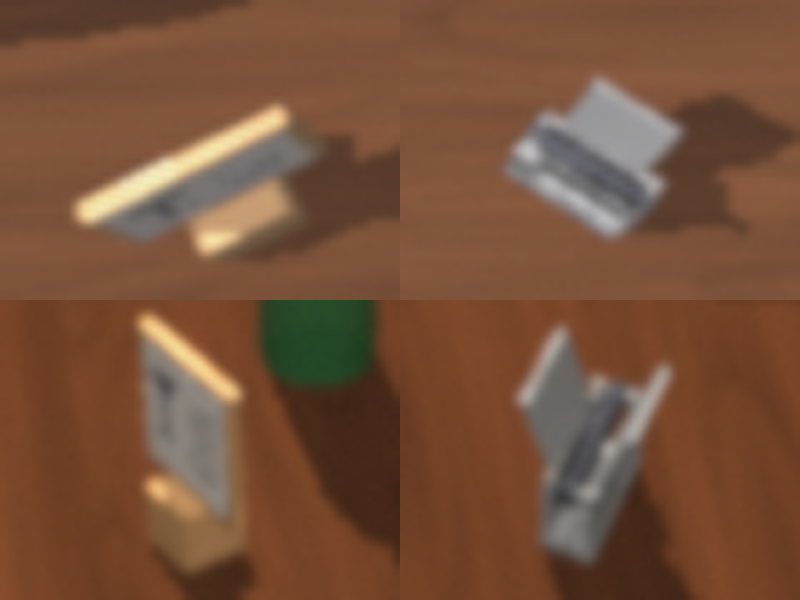

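The crops show the card's top edge running from (80,213) to (285,113) in the top crop, and from (145,20) to (238,95) in the side crop. The clip's far lever top runs from (200,80) to (283,130) in its top crop.

```bash
python3 - <<'E'
from h import *
T=lambda x,y:np.array([178+x/6.667-.43,202+y/6.667-.43]); S=lambda x,y:np.array([255+x/5.714-.41,138+y/5.714-.41])
a,b=T(80,213),T(285,113)
A,B=onz("top",[a,b],.128);d=A-B
print("card",(A+B)/2,np.linalg.norm(d),"ydir deg",np.degrees(np.arctan2(d[1],d[0])))
for p,q in((a,S(145,20)),(b,S(238,95))):print(tri("top",p,"side",q))
C=lambda x,y:np.array([372+x/6.667-.43,190+y/6.667-.43])
L=onz("top",[C(200,80),C(283,130)],.081);d=L[0]-L[1];print("lever",L,np.linalg.norm(d),np.degrees(np.arctan2(d[1],d[0])))
s=ctrl.observe();R=np.array(s["orientation"]);print(s["position"],"tool y deg",np.degrees(np.arctan2(R[1,1],R[0,1])),s["joint_pos"])
E
```

```text
card [0.51760233 0.26563358 0.128     ] 0.08911047932177464 ydir deg 115.38507123589571
(array([0.49752235, 0.30615898, 0.12681346]), np.float64(0.002224377778792888))
(array([0.53698154, 0.22557395, 0.12696471]), np.float64(0.00024343519108671832))
lever [[ 0.58043225 -0.26815251  0.081     ]
 [ 0.55859098 -0.30146378  0.081     ]] 0.03983317610099087 56.748250154142916
[0.21874264 0.58506034 0.24466632] tool y deg 69.49901821123817 [ 6.93619289e+01  2.02579612e+01  9.36216689e+01  1.42866367e-03
  6.61892341e+01 -1.37665967e-01]
```

```bash
python3 -m pendant '[[[100,-250,0],-44],[[100,-250,0],-44],[[100,-250,0],-44],[[100,-250,0],-44],[[100,-250,0],-44],[[100,-250,0],-44],[[299,-320,0],-44],[[299,-320,0],-44]]' 1 40
python3 -m pendant '[[[100,-35,0],0],[[100,-35,0],0],[[100,-35,0],0],[[100,-35,0],0]]'; python3 - <<'E'
from h import *
s=ctrl.observe();R=np.array(s["orientation"]);print(s["position"],np.degrees(np.arctan2(R[1,1],R[0,1])))
c=ctrl.get_calibration("wrist");im=ctrl.read_camera("wrist")[:,:,::-1].copy()
cv2.imwrite("pics/w1.png",im)
print(proj("wrist",[[.5175-.0385*0-.0193,.2655+.0407,.128],[.5175+.0193,.2655-.0407,.128]],c),np.round(c["xyz"],3),np.array(c["intrinsics"])[0,0])
E
```

```text
time: 0.9
position: [0.414, 0.3012, 0.2456]
orientation: [[-0.431, 0.902, 0.0], [0.902, 0.431, 0.0], [0.0, 0.0, -1.0]]
wrist_force: [0.2, 1.4, -0.3]
finger_gap: 1.0
time: 1.3
position: [0.514, 0.2664, 0.2445]
orientation: [[-0.428, 0.904, -0.001], [0.904, 0.428, -0.0], [0.0, -0.001, -1.0]]
wrist_force: [-0.8, 0.5, -0.3]
finger_gap: 0.999
[0.51396666 0.26635459 0.24454472] 25.366539718017222
[[324.77009031 153.86501447]
 [324.3954107  258.08101688]] [0.483 0.332 0.372] 307.4950701603646
```

View pics/w1.png

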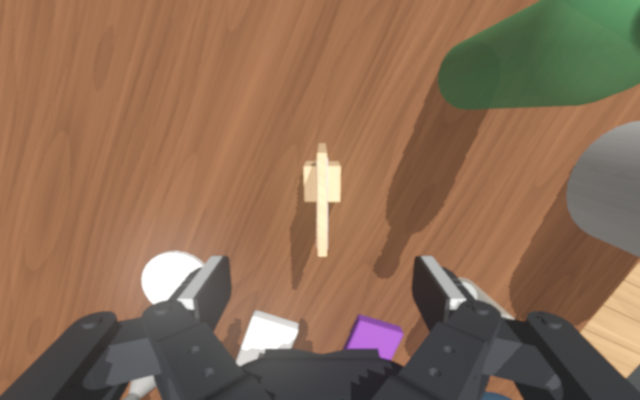

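The wrist view shows the card's top edge upright at column 322, ending at row 257. That agrees with the estimate to within 2 mm. I'll descend and grasp.

```bash
python3 -m pendant '[[[2,-2,-50],0],[[2,-2,-100],0],[[2,-2,-130],0],[[2,-2,-148],0],[[2,-2,-148],0]]' 
python3 -m pendant '[[[0,0,0],0],[[0,0,0],0],[[0,0,0],0],[[0,0,0],0],[[0,0,0],0],[[0,0,0],0],[[0,0,0],0],[[0,0,0],0]]' 0 40
python3 -m pendant '[[[0,0,20],0],[[0,0,40],0],[[0,0,60],0],[[0,0,60],0]]'
```

```text
time: 1.85
position: [0.5118, 0.2651, 0.0948]
orientation: [[-0.432, 0.902, -0.005], [0.902, 0.432, -0.002], [0.0, -0.006, -1.0]]
wrist_force: [0.5, -1.3, 0.9]
finger_gap: 1.001
time: 2.65
position: [0.5155, 0.2653, 0.0978]
orientation: [[-0.43, 0.903, 0.0], [0.903, 0.43, 0.0], [0.0, 0.001, -1.0]]
wrist_force: [-0.7, -1.4, 5.3]
finger_gap: 0.085
time: 3.05
position: [0.5166, 0.2658, 0.1594]
orientation: [[-0.43, 0.903, 0.004], [0.903, 0.43, 0.002], [0.0, 0.004, -1.0]]
wrist_force: [0.7, 1.1, -0.5]
finger_gap: 0.088
```

```bash
python3 -m pendant '[[[34,-185,40],-20.7],[[34,-185,40],-20.7],[[34,-185,40],-20.7],[[34,-185,40],-20.7],[[34,-185,40],-20.7],[[34,-185,40],-20.7],[[34,-185,40],-20.7]]'; python3 - <<'E'
from h import *
s=ctrl.observe();R=np.array(s["orientation"]);print(s["position"],np.degrees(np.arctan2(R[1,1],R[0,1])))
c=ctrl.get_calibration("wrist");im=ctrl.read_camera("wrist")[:,:,::-1].copy()
cv2.imwrite("pics/w2.png",im);print(np.array(c["attitude"]).round(3).tolist(),c["xyz"])
cv2.imwrite("pics/top2.png",ctrl.read_camera("top")[:,:,::-1]);cv2.imwrite("pics/side2.png",ctrl.read_camera("side")[:,:,::-1])
E
```

```text
time: 3.75
position: [0.5486, 0.0808, 0.1962]
orientation: [[-0.084, 0.996, -0.002], [0.996, 0.084, 0.0], [0.0, -0.002, -1.0]]
wrist_force: [0.4, 0.2, -1.7]
finger_gap: 0.089
[0.54857299 0.08077251 0.19621948] 4.8088071222575826
[[0.996, 0.081, 0.023], [0.084, -0.956, -0.28], [-0.001, 0.281, -0.96]] [0.5422603  0.15294817 0.32319709]
```

View pics/w2.png

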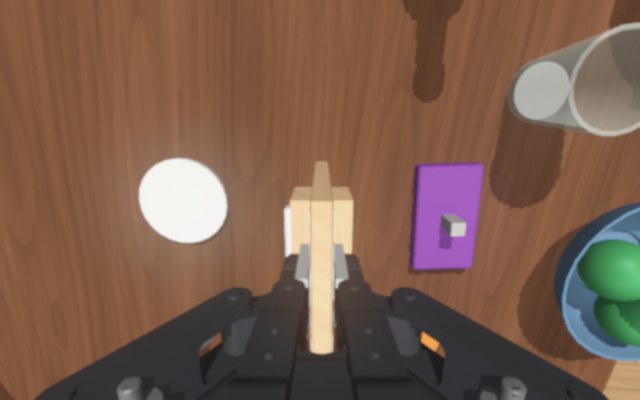

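The wrist view shows the held card covering the stand. The board's top edge is at column 321, rows 190–353, and the hub spans columns 291–352. I'll refine the stand from the first side and top pictures, and the card from this one.

```bash
python3 - <<'E'
from h import *
t=cv2.imread("pics/top0.png");s=cv2.imread("pics/side0.png");w=cv2.imread("pics/w2.png");t2=cv2.imread("pics/top2.png")
m=((s.min(2)>120)).astype(np.uint8);m[:,:290]=0;m[:,335:]=0;m[:205]=0;m[260:]=0
cs=max(cv2.findContours(m,0,2)[0],key=cv2.contourArea)
P=onz("side",cs[:,0,:],0.018)[:,:2].astype(np.float32)
(c,sz,a)=cv2.minAreaRect(P);print("stand side",np.round(c,4),np.round(sz,4),a)
f=lambda im,x,y,w,n=400:cv2.resize(im[y:y+w*3//4,x:x+w],(400,300),interpolation=cv2.INTER_CUBIC)
M=np.vstack([np.hstack([f(t,275,195,60),f(s,285,210,60)]),np.hstack([f(w,280,150,80),f(t2,240,180,80)])])
cv2.imwrite("pics/m2.png",M)
E
```

```text
stand side [ 0.548  -0.0035] [0.0706 0.1302] 4.932082176208496
```

View pics/m2.png

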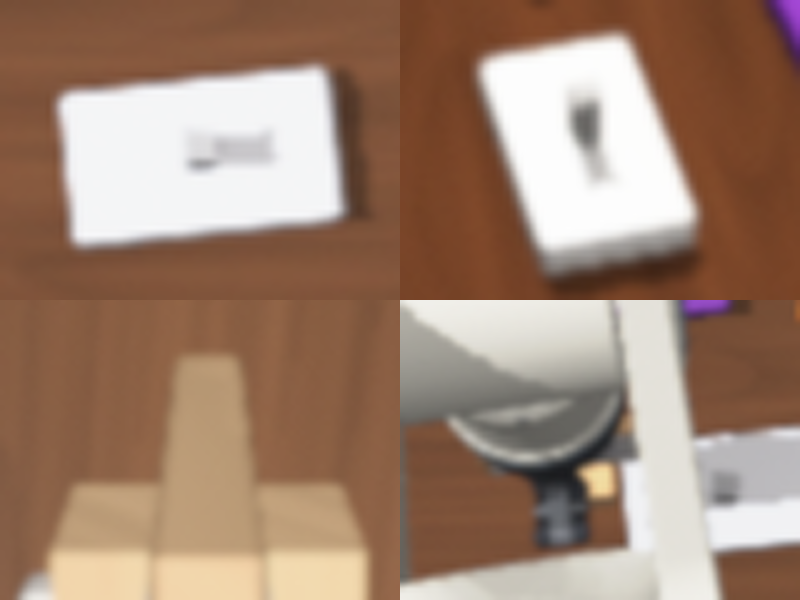

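```bash
python3 - <<'E'
from h import *
T=lambda p:np.array(p)/6.667+[275,195]-.43
S=lambda p:np.array(p)/6.667+[285,210]-.43
c=onz("top",T([[60,92],[327,67],[345,218],[75,245]]),.018);print("top corners",c.round(4).tolist(),c.mean(0))
c=onz("side",S([[80,62],[228,35],[295,222],[142,250]]),.018);print("side corners",c.round(4).tolist(),c.mean(0))
print("spindle dark side base",onz("top",T([203,166]),.018))
print("proj pred spindle tip",proj("top",[.5502,.0025,.046]),T([199,143]),proj("side",[.5502,.0025,.046]),S([183,90]))
# card in hand, tool-frame
import pickle
K=dict(intrinsics=ctrl.get_calibration("wrist")["intrinsics"],xyz=[0.5422603,0.15294817,0.32319709],attitude=ctrl.get_calibration("wrist")["attitude"])
W=lambda p:np.array(p)/5.+[280,150]-.4
tcp=np.array([.54857,.08077,.19622]);R=np.array(ctrl.observe()["orientation"])
dz=.19622-.0978
def show(n,p,z):
    q=onz("wrist",W(p),z,K)-tcp;q=q@R;print(n,(q*1000).round(1).tolist())
show("hubtop far",[[52,250],[366,250]],.038+dz)
show("hubbot far",[[72,186],[345,186]],dz)
show("board top far",[[155,255],[258,255]],.128+dz)
show("board bot far",[[178,55],[238,55]],.038+dz)
E
```

```text
top corners [[0.579, 0.0627, 0.018], [0.5876, -0.0539, 0.018], [0.5211, -0.0598, 0.018], [0.5119, 0.0571, 0.018]] [0.54988787 0.0015194  0.018     ]
side corners [[0.5108, 0.0548, 0.018], [0.578, 0.0608, 0.018], [0.585, -0.0567, 0.018], [0.5198, -0.0614, 0.018]] [ 0.54839582 -0.00061157  0.018     ]
spindle dark side base [[0.54512534 0.00111562 0.018     ]]
proj pred spindle tip [[304.44334725 216.30009031]] [304.41850757 216.01892755] [[312.82761199 222.51874941]] [312.01862757 223.06932503]
hubtop far [[21.0, -19.7, 59.8], [21.0, 19.8, 59.8]]
hubbot far [[20.5, -20.4, 97.8], [20.5, 20.5, 97.8]]
board top far [[45.5, -3.6, -30.2], [45.5, 3.1, -30.2]]
board bot far [[45.6, -3.7, 59.8], [45.6, 3.6, 59.8]]
```

```bash
python3 -m pendant '[[[0,-40,0],0],[[0,-79,-20],0],[[0,-79,-40],0],[[0,-79,-40],0],[[0,-79,-40],0],[[0,-79,-40],0]]'; python3 - <<'E'
from h import *
s=ctrl.observe();R=np.array(s["orientation"]);print(s["position"],np.degrees(np.arctan2(R[1,1],R[0,1])),s["wrist_force"])
c=ctrl.get_calibration("wrist");im=ctrl.read_camera("wrist")[:,:,::-1]
top=ctrl.read_camera("top")[:,:,::-1];side=ctrl.read_camera("side")[:,:,::-1]
f=lambda im,x,y,w:cv2.resize(im[y:y+w*3//4,x:x+w],(400,300),interpolation=cv2.INTER_CUBIC)
cv2.imwrite("pics/m3.png",np.vstack([np.hstack([f(im,240,100,160),f(top,255,180,100)]),np.hstack([f(side,270,170,100),f(side,285,205,60)])]))
# predicted stand corner pixels
a=np.radians(4.6);ex=np.array([np.cos(a),np.sin(a),0]);ey=np.array([-ex[1],ex[0],0]);C=np.array([.5498,.0015,.018])
print(proj("wrist",[C+.033*i*ex+.058*j*ey for i,j in((-1,1),(1,1),(-1,-1),(1,-1))],c).round(1).tolist())
E
```

```text
time: 4.5
position: [0.5499, 0.0023, 0.1582]
orientation: [[-0.085, 0.996, 0.001], [0.996, 0.085, 0.0], [0.0, 0.001, -1.0]]
wrist_force: [-0.1, 0.3, -1.8]
finger_gap: 0.088
[0.54986173 0.00226005 0.1581641 ] 4.883567015654568 [-0.08636781  0.34066743 -1.79474522]
[[282.4, 133.0], [360.3, 133.4], [286.1, 257.7], [355.3, 258.0]]
```

View pics/m3.png

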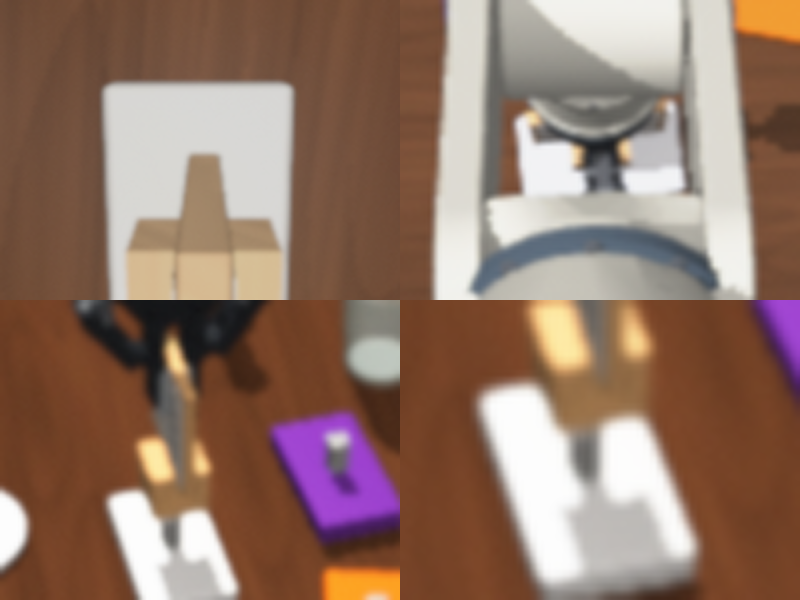

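Wrist crop: the stand's far corners are at (281,133) and (357,133), against predicted (282,133) and (360,133). The stand is therefore about 0.8 mm further in −x than I had it. I'll shift and lower gently.

```bash
python3 -m pendant '[[[-0.7,-1.4,-6],0],[[-0.7,-1.4,-12],0],[[-0.7,-1.4,-16],0],[[-0.7,-1.4,-19],0],[[-0.7,-1.4,-22],0],[[-0.7,-1.4,-22],0],[[-0.7,-1.4,-22],0]]'
```

```text
time: 5.35
position: [0.5485, -0.0002, 0.1352]
orientation: [[-0.084, 0.997, -0.0], [0.997, 0.084, -0.0], [0.0, -0.0, -1.0]]
wrist_force: [0.2, -0.7, -1.0]
finger_gap: 0.091
```

```bash
python3 -m pendant '[[[0,0,-5],0],[[0,0,-10],0],[[0,0,-14],0],[[0,0,-17],0],[[0,0,-19],0],[[0,0,-19],0],[[0,0,-19],0]]'
```

```text
time: 6.05
position: [0.5486, -0.0002, 0.1163]
orientation: [[-0.084, 0.996, 0.0], [0.996, 0.084, -0.0], [-0.0, 0.0, -1.0]]
wrist_force: [-0.2, 0.4, -1.8]
finger_gap: 0.085
```

```bash
python3 -m pendant '[[[0,0,-0.5],0],[[0,0,-1],0],[[0,0,-1.5],0],[[0,0,-1.5],0]]'
```

```text
time: 6.45
position: [0.5488, -0.0001, 0.1158]
orientation: [[-0.084, 0.996, 0.001], [0.996, 0.084, 0.0], [0.0, 0.001, -1.0]]
wrist_force: [-4.4, 1.8, 10.5]
finger_gap: 0.089
```

```bash
python3 -m pendant '[[[0,0,1],0],[[0,0,1],0],[[0,0,1],0],[[0,0,1],0],[[0,0,1],0],[[0,0,1],0],[[0,0,1],0]]' 1; python3 -m pendant '[[[0,0,30],0],[[0,0,70],0],[[0,0,120],0],[[0,0,135],-5],[[0,-30,135],-38],[[0,-80,135],-38],[[0,-130,135],-38],[[0,-180,135],-38]]'
python3 -m pendant '[[[0,-50,0],-4],[[0,-91,0],-4],[[0,-91,0],-4],[[0,-91,0],-4]]'
python3 - <<'E'
from h import *
s=ctrl.observe();R=np.array(s["orientation"]);print(s["position"],np.degrees(np.arctan2(R[1,1],R[0,1])))
c=ctrl.get_calibration("wrist");im=ctrl.read_camera("wrist")[:,:,::-1]
np.savez("w4.npz",K=c["intrinsics"],xyz=c["xyz"],R=c["attitude"])
top=ctrl.read_camera("top")[:,:,::-1];side=ctrl.read_camera("side")[:,:,::-1]
for n,i in(("w4",im),("top4",top),("side4",side)):cv2.imwrite(f"pics/{n}.png",i)
u=proj("wrist",[.5486,-.2711,.06],c)[0];print(u)
f=lambda im,x,y,w:cv2.resize(im[y:y+w*3//4,x:x+w],(400,300),interpolation=cv2.INTER_CUBIC)
x,y=[int(v) for v in np.clip(u-[60,45],0,[520,310])];print(x,y)
cv2.imwrite("pics/m4.png",np.vstack([np.hstack([f(im,x,y,120),f(top,275,190,60)]),np.hstack([f(side,270,150,100),f(side,298,278,70)])]))
E
```

```text
time: 7.15
position: [0.5485, -0.0002, 0.1157]
orientation: [[-0.084, 0.996, -0.0], [0.996, 0.084, 0.0], [0.0, -0.0, -1.0]]
wrist_force: [-0.5, -0.6, 0.3]
finger_gap: 1.0
time: 7.95
position: [0.5483, -0.1818, 0.251]
orientation: [[0.552, 0.834, 0.0], [0.834, -0.552, -0.0], [0.0, 0.0, -1.0]]
wrist_force: [0.9, -0.5, 0.8]
finger_gap: 1.001
time: 8.35
position: [0.5481, -0.2719, 0.2504]
orientation: [[0.606, 0.795, -0.001], [0.795, -0.606, 0.001], [0.0, -0.001, -1.0]]
wrist_force: [-0.7, 0.4, -0.9]
finger_gap: 1.002
[ 0.54809956 -0.2719337   0.25039268] -37.31688223519281
[321.94402251 184.78865572]
261 139
```

View pics/m4.png

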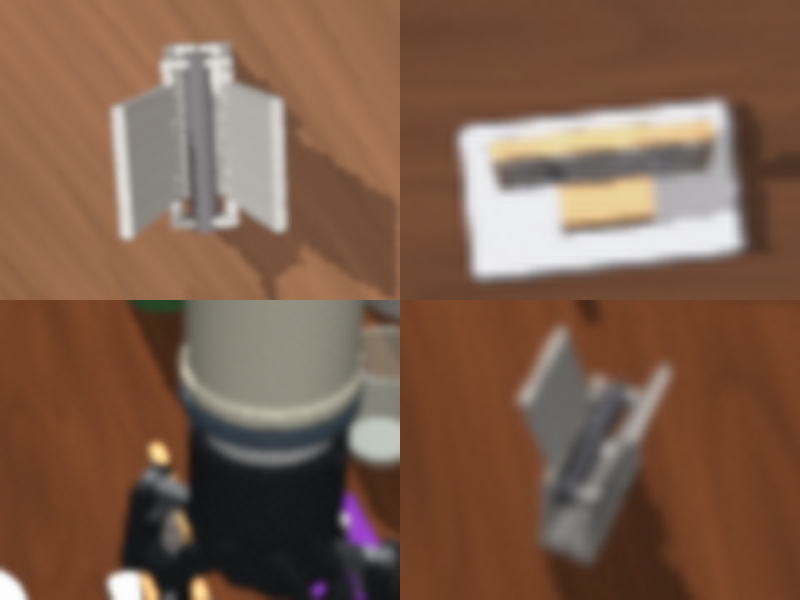

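The clip's lever tops run from (113,107) to (125,238) and from (283,97) to (286,230) in the wrist crop. The card stands upright on the stand in the top crop.

```bash
python3 - <<'E'
from h import *
z=np.load("w4.npz");c=dict(intrinsics=z["K"],xyz=z["xyz"],attitude=z["R"])
W=lambda p:np.array(p)/3.333+[261,139]-.35
P=onz("wrist",W([[113,107],[125,238],[285,97],[287,230]]),.081,c);print(P.round(4).tolist(),"centre",P.mean(0))
for a,b in((0,1),(2,3)):
    d=P[a]-P[b];print(np.linalg.norm(d),np.degrees(np.arctan2(d[1],d[0])))
print("gap",np.linalg.norm((P[0]+P[1]-P[2]-P[3])/2))
T=lambda p:np.array(p)/6.667+[275,190]-.43
Q=onz("top",T([[90,150],[317,130]]),.146);d=Q[0]-Q[1];print("card top",Q.mean(0),np.linalg.norm(d),np.degrees(np.arctan2(d[1],d[0])))
E
```

```text
[[0.5387, -0.2401, 0.081], [0.5165, -0.2735, 0.081], [0.5803, -0.2681, 0.081], [0.557, -0.3012, 0.081]] centre [ 0.54813252 -0.27073914  0.081     ]
0.04013136954629433 56.5073063119418
0.04047735125912172 54.86561547996545
gap 0.04964346071966665
card top [5.50264190e-01 1.30136739e-04 1.46000000e-01] 0.0896534651290762 93.86487340095191
```

```bash
python3 -m pendant '[[[0,1,-45],3],[[0,1,-90],3],[[0,1,-135],3],[[0,1,-165],3],[[0,1,-185],3],[[0,1,-185],3],[[0,1,-185],3]]'
python3 -m pendant '[[[0,0,0],0],[[0,0,0],0],[[0,0,0],0],[[0,0,0],0],[[0,0,0],0],[[0,0,0],0],[[0,0,0],0],[[0,0,0],0]]' 0 40
```

```text
time: 9.2
position: [0.5489, -0.2693, 0.0663]
orientation: [[0.561, 0.828, -0.0], [0.828, -0.561, 0.0], [0.0, -0.0, -1.0]]
wrist_force: [0.6, -0.6, -0.7]
finger_gap: 1.002
time: 10.0
position: [0.5473, -0.2691, 0.0689]
orientation: [[0.563, 0.827, -0.002], [0.827, -0.562, 0.002], [0.0, -0.003, -1.0]]
wrist_force: [-11.9, 9.1, 33.5]
finger_gap: 0.288
```

```bash
python3 -m pendant '[[[0,0,3],0],[[0,0,8],0],[[0,0,25],0],[[0,0,50],0],[[0,0,80],0],[[0,0,80],0],[[0,0,80],0],[[0,0,80],0]]'; python3 - <<'E'
from h import *
s=ctrl.observe();R=np.array(s["orientation"]);print(s["position"],np.degrees(np.arctan2(R[1,1],R[0,1])),s["finger_gap"])
c=ctrl.get_calibration("wrist");im=ctrl.read_camera("wrist")[:,:,::-1]
side=ctrl.read_camera("side")[:,:,::-1];top=ctrl.read_camera("top")[:,:,::-1]
f=lambda im,x,y,w:cv2.resize(im[y:y+w*3//4,x:x+w],(400,300),interpolation=cv2.INTER_CUBIC)
p=proj("side",s["position"]-np.array([0,0,.02]))[0];x,y=[int(v) for v in p-[50,37]];print(x,y)
cv2.imwrite("pics/m5.png",np.vstack([np.hstack([f(im,220,100,200),f(side,x,y,100)]),np.hstack([f(side,270,140,100),f(top,275,190,60)])]))
E
```

```text
time: 10.8
position: [0.5479, -0.2699, 0.1449]
orientation: [[0.562, 0.827, -0.001], [0.827, -0.562, 0.001], [-0.0, -0.001, -1.0]]
wrist_force: [-0.4, -1.4, -0.7]
finger_gap: 0.236
[ 0.54791227 -0.26991791  0.14493707] -34.20672196501713 0.23555180946542598
282 242
```

View pics/m5.png

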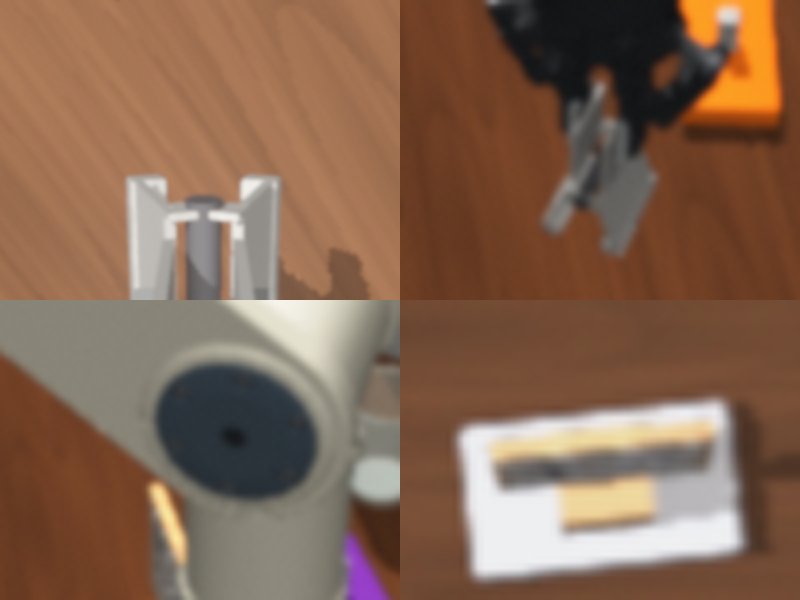

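The clip is squeezed wide open and hanging from the fingers. In the side crop its right lip corners are near (218,252) and (255,175), and its left lip corner is near (145,232). I'll use these to get the lip height in the hand.

```bash
python3 - <<'E'
from h import *
s=ctrl.observe();R=np.array(s["orientation"]);t=np.array(s["position"])
def sol(n,px,v,c=None):
    o,d=ray(n,px,c);o=(o-t)@R;d=d[0]@R;return ((o+d*(v-o[0])/d[0])*1000).round(1)
S=lambda x,y:[282+x/4-.4,242+y/4-.4]
# tool x ~ clip y
for p,v in((S(218,253),-.03),(S(255,175),.03),(S(148,235),-.03)):print("side lip",sol("side",p,v))
for p in([283.5,189],[360,189]):
  print("wrist far lip corner",sol("wrist",p,.03), "at lip depth .066:",((onz("wrist",p,t[2]-.066)-t)@R*1000).round(1))
E
```

```text
side lip [-30.   23.4  63.1]
side lip [30.  22.4 63.1]
side lip [-30.  -19.7  70.3]
wrist far lip corner [ 30.  -23.   49.4] at lip depth .066: [[ 26.  -25.1  66. ]]
wrist far lip corner [30.  22.  49.5] at lip depth .066: [[26.1 24.2 65.9]]
```

```bash
python3 -m pendant '[[[0,0,40],0],[[0,0,80],5],[[0,20,115],11],[[0,60,115],17],[[0,100,115],23],[[0,140,115],29],[[0,180,115],35],[[0,210,115],39]]'
python3 -m pendant '[[[0,30,0],0],[[0,50,0],0],[[0,60,0],0],[[0,60,0],0],[[0,60,0],0],[[0,60,0],0]]'; python3 - <<'E'
from h import *
s=ctrl.observe();R=np.array(s["orientation"]);print(s["position"],np.degrees(np.arctan2(R[1,1],R[0,1])),s["finger_gap"])
c=ctrl.get_calibration("wrist");im=ctrl.read_camera("wrist")[:,:,::-1];side=ctrl.read_camera("side")[:,:,::-1]
print(proj("wrist",[[.5485-.0038,.0004+.0448,.146],[.5485+.0038,.0004-.0448,.146]],c))
f=lambda im,x,y,w:cv2.resize(im[y:y+w*3//4,x:x+w],(400,300),interpolation=cv2.INTER_CUBIC)
cv2.imwrite("pics/m6.png",np.hstack([f(im,220,100,200),f(side,250,130,120)]))
E
```

```text
time: 11.75
position: [0.548, -0.058, 0.2601]
orientation: [[-0.088, 0.996, -0.001], [0.996, 0.088, 0.0], [0.001, -0.001, -1.0]]
wrist_force: [-0.0, 0.1, -1.3]
finger_gap: 0.239
time: 12.35
position: [0.5485, -0.0011, 0.2606]
orientation: [[-0.083, 0.997, -0.0], [0.997, 0.083, -0.0], [-0.0, -0.0, -1.0]]
wrist_force: [0.0, -0.4, -0.9]
finger_gap: 0.235
[ 0.54851941 -0.00113569  0.26062094] 4.749661511223919 0.23540497639715796
[[321.52031895 149.26272493]
 [321.62579631 254.89651176]]
```

View pics/m6.png

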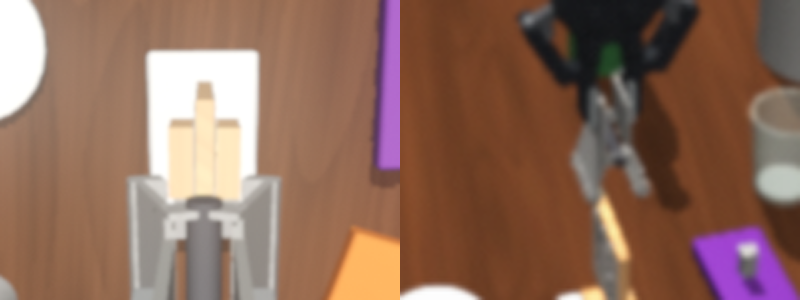

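The card's edge is at crop column 204 and the jaws run from 128 to 280, also centred on 204. The card's far end is at row 149, as predicted. I'll lower the clip.

```bash
python3 -m pendant '[[[0,1,-20],0],[[0,1,-40],0],[[0,1,-52],0],[[0,1,-60],0],[[0,1,-66],0],[[0,1,-66],0],[[0,1,-66],0],[[0,1,-66],0]]'; python3 - <<'E'
from h import *
s=ctrl.observe();R=np.array(s["orientation"]);print(s["position"],np.degrees(np.arctan2(R[1,1],R[0,1])),s["finger_gap"],s["wrist_force"])
im=ctrl.read_camera("wrist")[:,:,::-1];side=ctrl.read_camera("side")[:,:,::-1];top=ctrl.read_camera("top")[:,:,::-1]
f=lambda im,x,y,w:cv2.resize(im[y:y+w*3//4,x:x+w],(400,300),interpolation=cv2.INTER_CUBIC)
cv2.imwrite("pics/m7.png",np.vstack([np.hstack([f(im,220,100,200),f(side,280,150,80)]),np.hstack([f(side,120,70,400),f(top,80,40,480)])]))
E
```

```text
time: 13.25
position: [0.549, 0.0009, 0.1955]
orientation: [[-0.084, 0.996, 0.001], [0.996, 0.084, -0.0], [-0.0, 0.001, -1.0]]
wrist_force: [0.4, 0.6, -0.2]
finger_gap: 0.237
[0.54899105 0.00085479 0.19546388] 4.803894788642696 0.2372186773299531 [ 0.39073261  0.62639532 -0.20647747]
```

View pics/m7.png

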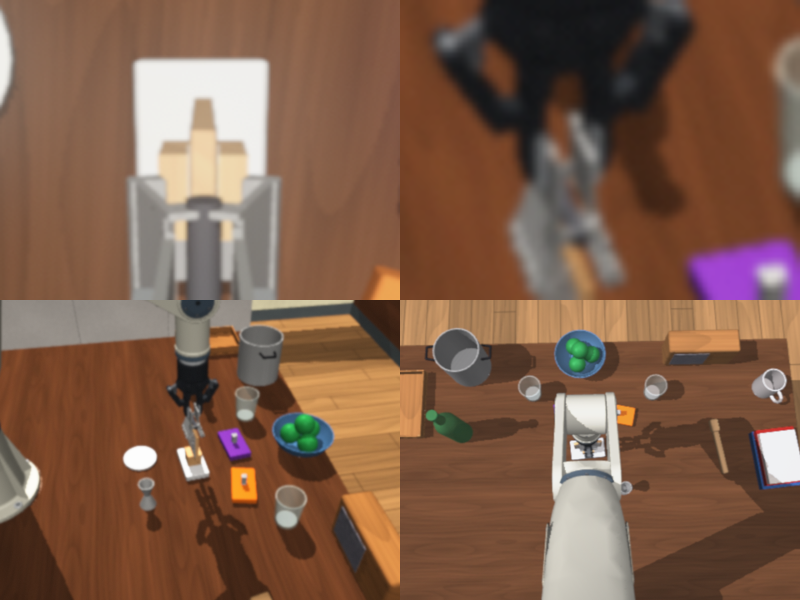

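The card is still home and its edge sits centred between the open jaws, with no extra wrist force. The bystanders look unmoved. I'll lower 2 mm to mid-window, let it settle and hand in.

```bash
python3 -m pendant '[[[0,-0.5,-1],0],[[0,-0.5,-2],0],[[0,-0.5,-2],0],[[0,-0.5,-2],0],[[0,-0.5,-2],0],[[0,-0.5,-2],0]]' && python3 -c "
from cell import ctrl
print(ctrl.sign_off())"
```

```text
time: 14.0
position: [0.5485, 0.0003, 0.1928]
orientation: [[-0.084, 0.996, 0.0], [0.996, 0.084, -0.0], [-0.0, 0.0, -1.0]]
wrist_force: [-0.1, 1.3, -0.2]
finger_gap: 0.238
the job is handed in; nothing more can be done
None
```

The job is handed in: the card is on the marble stand's spindle, let go, and the arm is still holding the clip squeezed open around the middle of its top edge. It took 14 s of the 64 s allowed, and sign-off gave no verdict.

- **Card:** I felt about 10 N of contact at the height where the hub meets the marble. After release it stood upright and lengthwise along the base. The top camera put it at 93.9° and the stand at about 94.6°, well inside the 0.2 rad (11°) limit.
- **Clip:** The opening reading (0.238, about 20 mm) means the levers are squeezed to their stop. The card's edge is centred between the jaws, about 17 mm inside by my estimate. The clip's height in the hand is only known to about 3 mm, since my lip readings ran from 63 to 70 mm below the tool point. That still fits the allowed 7 to 28 mm.
- **Contact:** In the last wrist picture there was clear space on both sides of the card. The last force reading was near zero (1.3 N at most, about sensor noise), but I had no direct measure of contact between clip and card.
- **Everything else:** The bystanders in the last pictures looked where they started; I judged this by eye and did not measure it.

The first top and side readings of the stand differed by about 2 mm. I settled it with a close wrist view before lowering the card, and the hub went down without resistance.

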